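# Square the bench block up in the corner stop

### The job

Ready the steel bench block for marking out: slide it over the table into the inner corner of the low angle-steel corner stop, so that it sits squarely against both the long fence and the short end fence. Only push it by its sides with the fingertips (do not reach over it to pinch it or drag it, and do not lift or tip it), and leave the cardboard box and the other things lying about where they are.

Things in the scene. Friction and masses are not known exactly. Their poses are not given: they have to be found in the camera images.
- steel_block: plain square block of bare grey steel, 62 x 62 x 20 mm high, about 0.6 kg, loose and flat on the table between the robot and the long fence (not any block or box at the ends of the table); 2 to 6 N slide it (peaks to 15 N when moved off briskly). Origin: centre of its underside; x and y square to its sides, z up. It starts turned up to 0.45 rad to the stop.
- corner_stop: low corner stop of dark steel angle, screwed to the table; place and yaw vary. Origin: on the table at the inner corner. x away from the robot (yaw within 0.28 rad), y left. Long fence: inner face is the plane x = 0, from y = -6 to -261 mm. End fence: inner face is the plane y = 0, from x = -6 to -90 mm. Fences 22 mm high, 6 mm thick; flanges 5 mm thick reach 35 mm outward from the inner faces.
- seat (a point): point on the table inside the corner where the centre of the block's underside lies when it touches both fences: 31 mm from each inner face, at x = -31, y = -31 mm of the corner stop, with the same axes as the stop; the seated block's sides are parallel to the fences
- card_box: small cardboard box, 49 x 63 x 30 mm high, light; stands in front of the long fence beside the steel block, to its left or right (centres about 110 to 140 mm apart); a bystander. Its centre stays at least 110 mm from the plane of the long fence, so the block passes between box and fence. Origin: centre of its underside, z up
- pill_bottle: bystander: orange bottle with white cap, 42 mm across, 65 mm high, standing behind the long fence. Origin: centre of its underside
- black_tin: bystander: round black tin, 67 mm across, 38 mm high, to the right of the work. Origin: centre of its underside
- screwdriver: bystander: small screwdriver with red handle, 120 x 14 mm, lying at the left. Origin: under its middle

How it is judged:
By the outcome, as a careful person would: the job done as asked, in the order asked, and still so for the second after the job is handed in, with the robot touching nothing.
It also fails if it takes over 58 s, if anything falls off the work surface, if the arm or the gripper's body presses on something with over 40 N, if the wrist force passes 120 N, or if a joint passes its speed limit or range.

### The arm

A 6-joint arm with a two-finger parallel gripper is mounted at the origin on a cart in front of the work surface, level with it; the furniture and walls round the work are solid. World frame = base frame: x ahead of the robot, y to its left, z up, the work surface at z = 0. Lengths are in m, angles in rad, forces in N, time in s.
With the tool pointing down it reaches from about 0.275 to 0.725 m from the base axis. Payload 15.9 kg.
Tool frame: the origin (TCP) lies between the finger pads; the fingertips stand r.tcp_to_tips ahead of it and the grasp point (between the pads) is the TCP (r.tcp_to_tips is the distance from the TCP to the fingertips, in m); z points along the fingers, y is the line along which they close (so a half turn about z gives the same grasp; the last joint's range is limited). The gripper opens to 85 mm and grips with 20 to 120 N. Pads are 22 mm wide; open, the fingers measure 114 mm over their backs; the gripper's body (76 mm by 85 mm) begins 54 mm behind the grasp point. The pads swing forward as they close: fully open they stand 13 mm farther back than shut.
Start: joints at [1.175, 0.213, -0.034, 1.323, 0, 1.571], TCP at [0.193, 0.461, 0.25] pointing down, gripper open.
Joint ranges: [-2.98, 2.98], [-0.74, 1.72], [-1.14, 1.35], [-2.1, 2.04], [-1.57, 1.44], [-3.14, 3.14]. Speed limits (rad/s): [1.89, 1.89, 2.39, 2.57, 3.14, 3.14].

### API

Orientations are given as a unit quaternion [x, y, z, w].
In Python, from rig import r gives the robot as it stands.
- The arm moves only by the shell command python3 -m pendant 'ROWS' [OPENING] [FORCE]. ROWS is JSON, a list of rows, each an object of numbers: "dx", "dy", "dz": the shift along the tool's x, y, z normalised to -1 to 1, where 1 is 400 mm; "twist": the turn about the tool's z normalised to -1 to 1, where 1 is pi rad. A call has 1 to 20 rows; each row shifts and turns the commanded pose from where the row before left it, along the tool's axes as they then stand; what a row does not reach is not made up. A row lasts 1/10 s, in which the tool goes at most 50 mm and 8.59 degrees, less where a joint would pass 70% of its speed; a pose out of reach is approached as far as the arm can. A call with a number of a shift or a turn outside -1 to 1 is refused whole. A call with a gripper value outside its range is refused whole. OPENING is the opening, from -1 (shut) to 1 (fully open), set as the call begins (- or left out, the last holds). The fingers move at their own pace and stop on an object; FORCE is the grip in N (left out, the last holds). Time passes only in rows, so rows that do not move let the fingers close. It gives the time, the measured TCP pose, the force, the opening and the grip force at its end, in the units of the state.
- r.read_state(): the state, without advancing time (a new reading comes with each control period).
- r.capture(name): name is "side" or "top"; returns the picture (480x640x3 uint8, blue, green, red); there is no depth.
- r.camera_info(name): a dict with "fx", "fy", "cx", "cy" (pixels), "extrinsics" (4x4, takes a point from world to camera coordinates). Camera axes: x right, y down, z forward; pixel columns grow to the right and rows downward; lengths in m; the calibration is good to about 2 mm. A picture is of the moment at which its call begins. camera_info takes no time and is no camera call.
- r.sign_off(): hands the job in; it is judged then, once.
The state is a dict: "time_s": time; "joint_positions": joint angles; "qvel": joint speeds; "joint_efforts": joint torques, N m; "eef_pos": TCP position; "orientation": TCP orientation; "force": force on the tool from outside, world axes, zero at the start; "moment": the same for the moment, N m; "width": opening from 0.0 (shut) to 1.0 (fully open); "grasp_force": force on a finger pad.
Only numpy, scipy, OpenCV 4.12 (cv2) and the standard library are available. Lean on these libraries where they do the work, as an engineer would, in place of code of your own. Each camera call takes 0.05 s, during which the arm holds its last target. There are 200 camera calls.

## Working session

There is one attempt and no reset: what is moved stays moved. The work goes in short steps, Python scripts to look and compute and a shell command to move; the robot and the scene stay as the last step left them, time stands still between calls to the robot, and variables do not carry over. Pictures are saved under pics/ and viewed, at most 10 in all, crops included, and the job is handed in when it is done.

```bash
mkdir -p pics; ls; python3 - <<'E'
from rig import r
import cv2
for n in("top","side"):
    cv2.imwrite(f"pics/{n}0.png",r.capture(n)); c=r.camera_info(n); print(n,c)
print(r.tcp_to_tips,r.read_state())
E
```

```text
pics
top {'fx': 624.1281134624446, 'fy': 624.1281134624446, 'cx': 318.55720618802195, 'cy': 237.08177072937949, 'extrinsics': array([[-1.96277515e-02, -9.99807196e-01, -5.68418342e-04,
        -5.05663264e-02],
       [-9.98044458e-01,  1.96268866e-02, -5.93468225e-02,
         6.32141288e-01],
       [ 5.93465365e-02, -5.97537910e-04, -9.98237262e-01,
         1.27625634e+00],
       [ 0.00000000e+00,  0.00000000e+00,  0.00000000e+00,
         1.00000000e+00]])}
side {'fx': 547.3657972296279, 'fy': 547.3657972296279, 'cx': 318.4639274924893, 'cy': 239.4250280585958, 'extrinsics': array([[-0.99908024, -0.03418909, -0.02587994,  0.61763243],
       [ 0.00665522,  0.47259756, -0.88125323,  0.05900597],
       [ 0.04236004, -0.88061493, -0.47193535,  1.11674798],
       [ 0.        ,  0.        ,  0.        ,  1.        ]])}
0.019 {'time_s': 0.1, 'joint_positions': array([ 1.17497986e+00,  2.13356180e-01, -3.49927126e-02,  1.32353638e+00,
        1.61692398e-05,  1.57081529e+00]), 'qvel': array([ 0.00091215, -0.00055149,  0.00077152, -0.00042741,  0.00169868,
        0.00036492]), 'joint_efforts': array([ 2.48643591e-03, -6.87255335e+01,  4.87804484e+01,  1.23562236e-02,
        2.52755526e-04, -1.25621233e-05]), 'eef_pos': array([0.19265879, 0.46106144, 0.2498425 ]), 'orientation': array([ 1.96628096e-01,  9.80477993e-01, -5.32255840e-04, -1.14975291e-04]), 'force': array([-0.12850883,  0.79070016, -0.66731998]), 'moment': array([ 0.04278314, -0.02515387,  0.02966657]), 'grasp_force': 0.0, 'width': 1.0042171953632735}
```

View pics/top0.png

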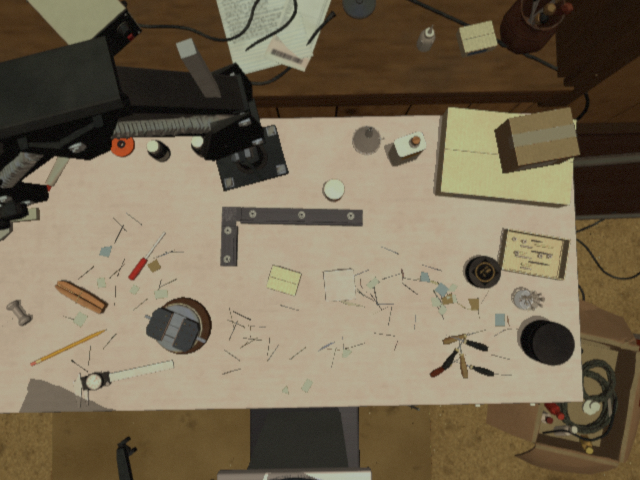

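View pics/side0.png

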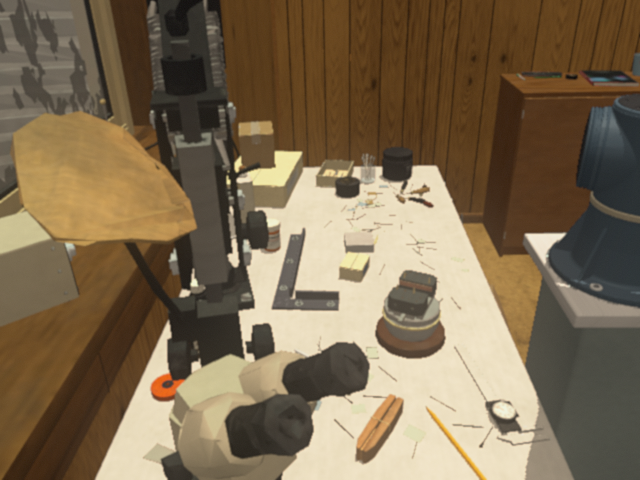

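The top view shows the corner stop (inner corner near (237,223)), a yellow box at (284,280) and a pale grey square at (340,285), which is probably the steel block. I'll zoom in to confirm.

```bash
python3 - <<'E'
import cv2,numpy as np
a=cv2.imread("pics/top0.png")[195:315,210:380]; b=cv2.imread("pics/side0.png")[220:320,260:400]
A=cv2.resize(a,None,fx=4.4,fy=4.4,interpolation=cv2.INTER_CUBIC);cv2.imwrite("pics/ta.png",A)
B=cv2.resize(b,None,fx=5,fy=5,interpolation=cv2.INTER_CUBIC);cv2.imwrite("pics/sb.png",B)
E
```

```text
(no output)
```

View pics/ta.png

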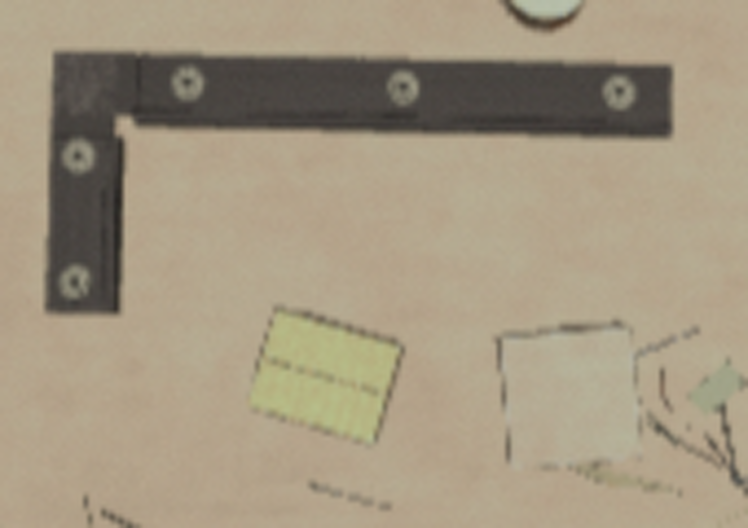

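View pics/sb.png

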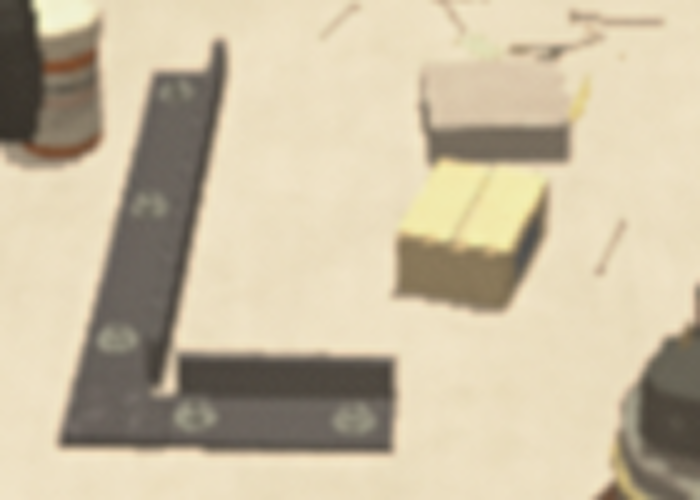

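The crops show four things:
- **Block:** the grey square, with top corners at about (323,272), (353,268), (355,300) and (326,301) in the full top image.
- **Box:** the yellow cardboard box, to the block's left.
- **Long fence:** its inner edge runs from about (241,223) to (362,226).
- **End fence:** its inner edge runs from about (238,227) to (237,266).

Next I'll measure these with masks and line fits.

```bash
cat >h.py <<'E'
import cv2,numpy as np
from rig import r
def ray(n,uv,z):
    c=r.camera_info(n);E=c["extrinsics"];R,t=E[:3,:3],E[:3,3]
    uv=np.atleast_2d(np.asarray(uv,float));C=-R.T@t
    d=np.c_[(uv[:,0]-c["cx"])/c["fx"],(uv[:,1]-c["cy"])/c["fy"],np.ones(len(uv))]@R
    return (C+d*((z-C[2])/d[:,2])[:,None])[:,:2]
def poly(m):
    c=max(cv2.findContours(m,cv2.RETR_EXTERNAL,cv2.CHAIN_APPROX_NONE)[0],key=cv2.contourArea);return c[:,0]
def block(im,roi,smax=42):
    x0,y0,x1,y1=roi;h=cv2.cvtColor(im,cv2.COLOR_BGR2HSV)
    m=((h[...,1]<smax)&(h[...,2]>100)).astype(np.uint8);k=np.zeros_like(m);k[y0:y1,x0:x1]=m[y0:y1,x0:x1]
    k=cv2.morphologyEx(cv2.morphologyEx(k,cv2.MORPH_CLOSE,np.ones((3,3))),cv2.MORPH_OPEN,np.ones((5,5)))
    return poly(k)
def rect(p,z):
    w=ray("top",p,z).astype(np.float32);(c,s,a)=cv2.minAreaRect(w*1000);return np.array(c)/1000,s,a
E
python3 - <<'E'
from h import *
im=cv2.imread("pics/top0.png");h=cv2.cvtColor(im,cv2.COLOR_BGR2HSV)
print("sat block",h[280:292,332:346].mean((0,1)),"table",h[240:260,280:340].mean((0,1)),"card",h[275:285,278:288].mean((0,1)))
b=block(im,(310,255,370,315),int((h[280:292,332:346,1].mean()+h[240:260,280:340,1].mean())/2)); print("block",rect(b,.02),len(b))
man=np.array([(498,337),(630,323),(640,460),(511,466)])/4.4+(210,195); print("blk manual",ray("top",man,.02).round(4).tolist(),rect(man,.02))
m=((h[...,1]>70)&(h[...,0]>22)&(h[...,0]<35)).astype(np.uint8);k=m*0;k[260:300,262:308]=m[260:300,262:308];p=poly(k)
print("card",rect(p,.03), "xmax",ray("top",p,.03).max(0))
# fence edges: darkest->table crossing
v=h[...,2].astype(float)
def cross(line,thr=115):
    i=np.where((line[:-1]<thr)&(line[1:]>=thr))[0][-1];return i+(thr-line[i])/(line[i+1]-line[i])
L=np.array([(u,212+cross(v[212:236,u])) for u in range(245,360)]);S=np.array([(228+cross(v[w,228:250]),w) for w in range(230,264)])
for z in(.0,.022):
    out=[]
    for P in(L,S):
        w=ray("top",P,z);vx,vy,x,y=cv2.fitLine(w.astype(np.float32),cv2.DIST_HUBER,0,1e-4,1e-4).ravel();out.append((vx,vy,x,y))
    (a,b_,c,d),(e,f,g,i)=out
    t=np.linalg.solve([[a,-e],[b_,-f]],[g-c,i-d]);print(z,"corner",c+t[0]*a,d+t[0]*b_,"long yaw",np.arctan(-a/b_),"short yaw",np.arctan(f/e))
E
```

```text
sat block [ 22.17857143  45.66071429 180.95238095] table [ 19.01666667  55.5875     180.54166667] card [ 29.57  70.49 178.43]
block (array([ 0.5316416, -0.105782 ]), (62.540496826171875, 64.84923553466797), 3.620054006576538) 124
blk manual [[0.5594, -0.0711], [0.5647, -0.1332], [0.5005, -0.1365], [0.4989, -0.076]] (array([ 0.53106232, -0.10373637]), (64.2375259399414, 62.31023406982422), 2.8673532009124756)
card (array([0.5442309 , 0.01099876]), (60.975502014160156, 46.0296516418457), 73.68411254882812) xmax [0.57274117 0.0424333 ]
0.0 corner 0.6649693 0.10635559 long yaw -0.041264612 short yaw -0.03818374
0.022 corner 0.66311073 0.10352795 long yaw -0.041264612 short yaw -0.038186837
```

```bash
python3 -m pendant '[{"twist":-0.0378},{"twist":-0.0378},{"twist":-0.0378},{},{"dx":-0.047,"dy":-0.0863},{"dx":-0.047,"dy":-0.0863},{"dx":-0.047,"dy":-0.0863},{"dx":-0.047,"dy":-0.0863},{"dx":-0.047,"dy":-0.0863},{"dx":-0.047,"dy":-0.0863},{"dx":-0.047,"dy":-0.0863},{"dx":-0.047,"dy":-0.0863},{"dx":-0.047,"dy":-0.0863},{"dx":-0.047,"dy":-0.0863},{"dx":-0.047,"dy":-0.0863},{"dx":-0.047,"dy":-0.0863},{"dx":-0.047,"dy":-0.0863},{"dx":-0.047,"dy":-0.0863},{"dx":-0.047,"dy":-0.0863},{"dx":-0.047,"dy":-0.0863}]' -0.4 30
cat >s.py <<'E'
from h import *
import sys
from scipy.spatial.transform import Rotation as Ro
s=r.read_state();M=Ro.from_quat(s["orientation"]).as_matrix();p=s["eef_pos"]
print("tcp",p.round(4),"toolx deg",np.degrees(np.arctan2(M[1,0],M[0,0])).round(2),"z",M[:,2].round(3),"F",s["force"].round(1),"w",round(s["width"],3),"t",s["time_s"])
if len(sys.argv)>2:
    g=np.array([float(a) for a in sys.argv[1:]]);print("move dx,dy,dz units",(M.T@(g-p)/.4).round(4))
E
python3 s.py .4715 -.1026 .025
```

```text
tcp [0.1927 0.4611 0.2498] toolx deg 157.32 z [-0.    -0.001 -1.   ] F [-0.1  0.8 -0.7] w 1.004 t 0.1
move dx,dy,dz units [-1.1865 -1.0308  0.5632]schema error: expected keys dx, dy, dz, twist
```

```bash
python3 -m pendant '[{"dx":0,"dy":0,"dz":0,"twist":-0.0378},{"dx":0,"dy":0,"dz":0,"twist":-0.0378},{"dx":0,"dy":0,"dz":0,"twist":-0.0378},{"dx":0,"dy":0,"dz":0,"twist":0},{"dx":-0.047,"dy":-0.0863,"dz":0,"twist":0},{"dx":-0.047,"dy":-0.0863,"dz":0,"twist":0},{"dx":-0.047,"dy":-0.0863,"dz":0,"twist":0},{"dx":-0.047,"dy":-0.0863,"dz":0,"twist":0},{"dx":-0.047,"dy":-0.0863,"dz":0,"twist":0},{"dx":-0.047,"dy":-0.0863,"dz":0,"twist":0},{"dx":-0.047,"dy":-0.0863,"dz":0,"twist":0},{"dx":-0.047,"dy":-0.0863,"dz":0,"twist":0},{"dx":-0.047,"dy":-0.0863,"dz":0,"twist":0},{"dx":-0.047,"dy":-0.0863,"dz":0,"twist":0},{"dx":-0.047,"dy":-0.0863,"dz":0,"twist":0},{"dx":-0.047,"dy":-0.0863,"dz":0,"twist":0},{"dx":-0.047,"dy":-0.0863,"dz":0,"twist":0},{"dx":-0.047,"dy":-0.0863,"dz":0,"twist":0},{"dx":-0.047,"dy":-0.0863,"dz":0,"twist":0},{"dx":-0.047,"dy":-0.0863,"dz":0,"twist":0}]' -0.4 30
python3 s.py .4715 -.1026 .025
```

```text
time_s: 2.1
eef_pos: [0.4719, -0.1042, 0.2502]
orientation: [0.022, 1.0, 0.0, -0.0]
force: [0.4, 0.7, -0.1]
width: 0.303
grasp_force: 0.0
tcp [ 0.4719 -0.1042  0.2502] toolx deg 177.48 z [-0.  0. -1.] F [ 0.4  0.7 -0.1] w 0.303 t 2.1
move dx,dy,dz units [0.001  0.0038 0.563 ]
```

```bash
python3 -m pendant '[{"dx":0,"dy":0.004,"dz":0.1,"twist":0},{"dx":0,"dy":0,"dz":0.1,"twist":0},{"dx":0,"dy":0,"dz":0.1,"twist":0},{"dx":0,"dy":0,"dz":0.1,"twist":0},{"dx":0,"dy":0,"dz":0.1,"twist":0},{"dx":0,"dy":0,"dz":0.03,"twist":0},{"dx":0,"dy":0,"dz":0.02,"twist":0},{"dx":0,"dy":0,"dz":0.0125,"twist":0},{"dx":0,"dy":0,"dz":0,"twist":0}]'
python3 s.py; python3 - <<'E'
from h import *
a=r.capture("top");cv2.imwrite("pics/t1.png",a);b=r.capture("side");cv2.imwrite("pics/s1.png",b)
cv2.imwrite("pics/c1.png",np.hstack([cv2.resize(a[195:345,230:400],(400,353)),cv2.resize(b[200:350,300:470],(400,353))]))
E
```

```text
time_s: 3.0
eef_pos: [0.4723, -0.101, 0.0261]
orientation: [0.02, 1.0, -0.0, 0.001]
force: [0.5, 0.7, 0.8]
width: 0.302
grasp_force: 0.0
tcp [ 0.4723 -0.101   0.0261] toolx deg 177.7 z [ 0.001 -0.    -1.   ] F [0.5 0.7 0.8] w 0.302 t 3.0
```

View pics/c1.png

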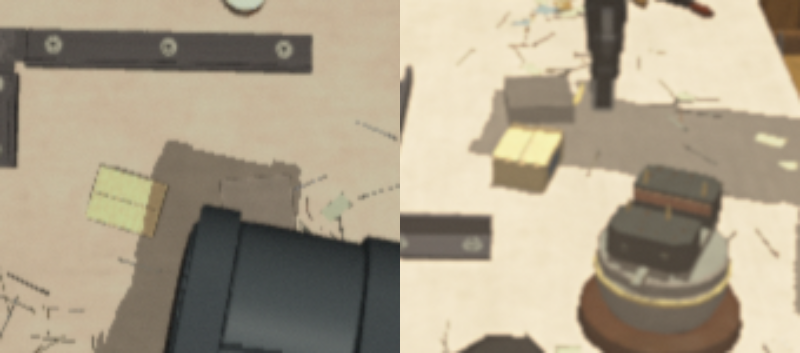

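The fingertips are down behind the block (side view, about (600,100) in the composite), clear of both it and the box. I'll start pushing slowly toward the long fence.

```bash
python3 -m pendant '[{"dx":-0.005,"dy":0,"dz":0,"twist":0},{"dx":-0.01,"dy":0,"dz":0,"twist":0},{"dx":-0.01,"dy":0,"dz":0,"twist":0},{"dx":-0.01,"dy":0,"dz":0,"twist":0},{"dx":-0.01,"dy":0,"dz":0,"twist":0},{"dx":-0.01,"dy":0,"dz":0,"twist":0},{"dx":-0.01,"dy":0,"dz":0,"twist":0},{"dx":-0.01,"dy":0,"dz":0,"twist":0},{"dx":-0.01,"dy":0,"dz":0,"twist":0},{"dx":-0.01,"dy":0,"dz":0,"twist":0},{"dx":-0.01,"dy":0,"dz":0,"twist":0},{"dx":-0.01,"dy":0,"dz":0,"twist":0},{"dx":-0.01,"dy":0,"dz":0,"twist":0},{"dx":-0.01,"dy":0,"dz":0,"twist":0},{"dx":-0.01,"dy":0,"dz":0,"twist":0},{"dx":-0.01,"dy":0,"dz":0,"twist":0},{"dx":-0.01,"dy":0,"dz":0,"twist":0},{"dx":-0.01,"dy":0,"dz":0,"twist":0},{"dx":-0.01,"dy":0,"dz":0,"twist":0},{"dx":-0.01,"dy":0,"dz":0,"twist":0}]'
python3 s.py; python3 - <<'E'
from h import *
a=r.capture("top");cv2.imwrite("pics/t2.png",a);b=r.capture("side");cv2.imwrite("pics/s2.png",b)
cv2.imwrite("pics/c2.png",np.hstack([cv2.resize(a[195:345,230:400],(400,353)),cv2.resize(b[200:350,250:420],(400,353))]))
E
```

```text
time_s: 5.1
eef_pos: [0.5498, -0.1039, 0.0253]
orientation: [0.02, 1.0, -0.0, -0.0]
force: [-2.5, 0.7, -0.7]
width: 0.306
grasp_force: 1.2
tcp [ 0.5498 -0.1039  0.0253] toolx deg 177.74 z [-0. -0. -1.] F [-2.5  0.7 -0.7] w 0.306 t 5.1
```

View pics/c2.png

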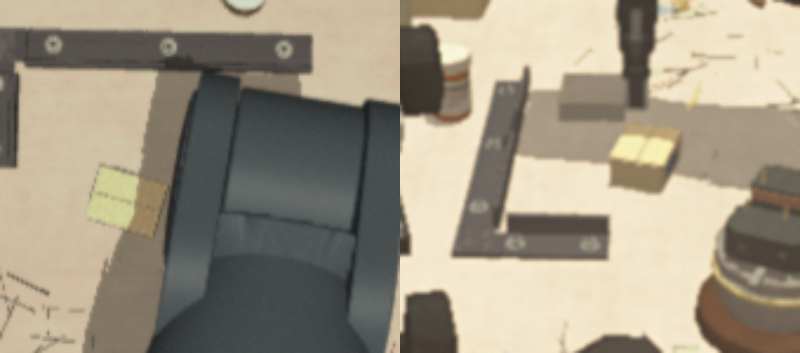

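The block is moving squarely ahead of the tips at 2.5 N, with about 34 mm left to the fence and the box untouched.

```bash
python3 -m pendant '[{"dx":-0.01,"dy":0,"dz":0,"twist":0},{"dx":-0.01,"dy":0,"dz":0,"twist":0},{"dx":-0.01,"dy":0,"dz":0,"twist":0},{"dx":-0.01,"dy":0,"dz":0,"twist":0},{"dx":-0.01,"dy":0,"dz":0,"twist":0},{"dx":-0.01,"dy":0,"dz":0,"twist":0},{"dx":-0.005,"dy":0,"dz":0,"twist":0},{"dx":-0.005,"dy":0,"dz":0,"twist":0}]'; python3 -m pendant '[{"dx":-0.004,"dy":0,"dz":0,"twist":0},{"dx":-0.004,"dy":0,"dz":0,"twist":0}]'; python3 -m pendant '[{"dx":-0.004,"dy":0,"dz":0,"twist":0},{"dx":-0.004,"dy":0,"dz":0,"twist":0}]'
```

```text
time_s: 6.0
eef_pos: [0.5776, -0.105, 0.0253]
orientation: [0.02, 1.0, 0.0, -0.0]
force: [-5.3, 0.3, 4.6]
width: 0.302
grasp_force: 2.4
time_s: 6.2
eef_pos: [0.5807, -0.1051, 0.0253]
orientation: [0.02, 1.0, 0.0, -0.0]
force: [-4.0, 0.8, 2.5]
width: 0.299
grasp_force: 2.0
time_s: 6.4
eef_pos: [0.5839, -0.1053, 0.0253]
orientation: [0.02, 1.0, 0.0, -0.0]
force: [-4.3, 0.0, 0.8]
width: 0.299
grasp_force: 2.5
```

```bash
for i in 1; do python3 -m pendant '[{"dx":-0.004,"dy":0,"dz":0,"twist":0},{"dx":-0.002,"dy":0,"dz":0,"twist":0}]'|grep -E "eef|^force"; done;  python3 -m pendant '[{"dx":-0.003,"dy":0,"dz":0,"twist":0},{"dx":0,"dy":0,"dz":0,"twist":0}]'|grep -E "eef|^force"
```

```text
eef_pos: [0.5842, -0.1052, 0.0249]
force: [-21.5, 1.3, 13.9]
eef_pos: [0.5842, -0.1052, 0.0246]
force: [-25.2, 1.5, 15.5]
```

```bash
python3 -m pendant '[{"dx":0.02,"dy":0,"dz":0,"twist":0},{"dx":0.05,"dy":0,"dz":0,"twist":0},{"dx":0,"dy":0,"dz":-0.1,"twist":0},{"dx":0,"dy":0,"dz":-0.1,"twist":0},{"dx":0,"dy":0,"dz":-0.05,"twist":0},{"dx":0,"dy":0,"dz":0,"twist":0}]' -0.6
python3 s.py; python3 - <<'E'
from h import *
print(r.read_state()["joint_positions"].round(2))
a=r.capture("side");cv2.imwrite("pics/s3.png",a)
E
```

```text
time_s: 7.4
eef_pos: [0.5618, -0.1047, 0.1288]
orientation: [0.02, 1.0, -0.0, 0.003]
force: [0.3, -0.0, -0.3]
width: 0.199
grasp_force: 0.0
tcp [ 0.5618 -0.1047  0.1288] toolx deg 177.74 z [ 0.006 -0.001 -1.   ] F [ 0.3 -0.  -0.3] w 0.199 t 7.4
[-0.18  0.4  -0.09  1.08  0.   -0.14]
```

```bash
python3 -m pendant '[{"dx":0,"dy":0,"dz":0,"twist":0.0455},{"dx":0,"dy":0,"dz":0,"twist":0.0455},{"dx":0,"dy":0,"dz":0,"twist":0.0455},{"dx":0,"dy":0,"dz":0,"twist":0.0455},{"dx":0,"dy":0,"dz":0,"twist":0.0455},{"dx":0,"dy":0,"dz":0,"twist":0.0455},{"dx":0,"dy":0,"dz":0,"twist":0.0455},{"dx":0,"dy":0,"dz":0,"twist":0.0455},{"dx":0,"dy":0,"dz":0,"twist":0.0455},{"dx":0,"dy":0,"dz":0,"twist":0.0455},{"dx":0,"dy":0,"dz":0,"twist":0.0455},{"dx":0,"dy":0,"dz":0,"twist":0}]'; python3 s.py .6208 -.1711 .025
```

```text
time_s: 8.65
eef_pos: [0.5592, -0.1042, 0.1241]
orientation: [0.722, 0.691, -0.0, -0.001]
force: [-0.5, -0.5, -0.4]
width: 0.201
grasp_force: 0.0
tcp [ 0.5592 -0.1042  0.1241] toolx deg 87.5 z [-0.001  0.    -1.   ] F [-0.5 -0.5 -0.4] w 0.201 t 8.65
move dx,dy,dz units [-0.1604  0.1615  0.2476]
```

```bash
python3 -m pendant '[{"dx":-0.0535,"dy":0.054,"dz":0,"twist":0},{"dx":-0.0535,"dy":0.054,"dz":0,"twist":0},{"dx":-0.0535,"dy":0.054,"dz":0,"twist":0},{"dx":0,"dy":0,"dz":0,"twist":-0.001},{"dx":0,"dy":0,"dz":0.08,"twist":0},{"dx":0,"dy":0,"dz":0.08,"twist":0},{"dx":0,"dy":0,"dz":0.05,"twist":0},{"dx":0,"dy":0,"dz":0.025,"twist":0},{"dx":0,"dy":0,"dz":0.0125,"twist":0},{"dx":0,"dy":0,"dz":0,"twist":0}]'; python3 s.py .6208 -.1711 .025;  python3 - <<'E'
from h import *
a=r.capture("top");cv2.imwrite("pics/t4.png",a);b=r.capture("side");cv2.imwrite("pics/s4.png",b)
cv2.imwrite("pics/c4.png",np.hstack([cv2.resize(a[195:345,230:400],(400,353)),cv2.resize(b[200:350,250:420],(400,353))]))
E
```

```text
time_s: 9.65
eef_pos: [0.6216, -0.171, 0.0263]
orientation: [0.72, 0.694, 0.0, -0.0]
force: [-0.8, 0.7, -0.3]
width: 0.197
grasp_force: 0.0
tcp [ 0.6216 -0.171   0.0263] toolx deg 87.9 z [-0.  0. -1.] F [-0.8  0.7 -0.3] w 0.197 t 9.65
move dx,dy,dz units [-0.0004 -0.002   0.0033]
```

View pics/c4.png

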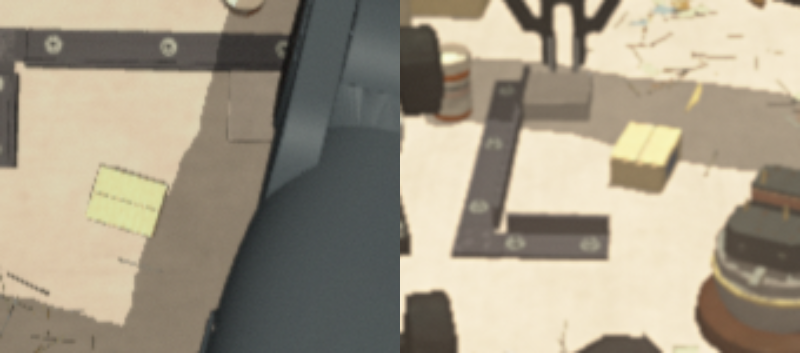

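The block is flush with the long fence, and the tips are to its right. Next I'll push it along the fence.

```bash
python3 -m pendant '[{"dx":0.01,"dy":0,"dz":0,"twist":0},{"dx":0.01,"dy":0,"dz":0,"twist":0},{"dx":0.01,"dy":0,"dz":0,"twist":0},{"dx":0.01,"dy":0,"dz":0,"twist":0},{"dx":0.01,"dy":0,"dz":0,"twist":0},{"dx":0.01,"dy":0,"dz":0,"twist":0},{"dx":0.01,"dy":0,"dz":0,"twist":0},{"dx":0.01,"dy":0,"dz":0,"twist":0},{"dx":0.01,"dy":0,"dz":0,"twist":0},{"dx":0.01,"dy":0,"dz":0,"twist":0},{"dx":0.01,"dy":0,"dz":0,"twist":0},{"dx":0.01,"dy":0,"dz":0,"twist":0},{"dx":0.01,"dy":0,"dz":0,"twist":0},{"dx":0.01,"dy":0,"dz":0,"twist":0},{"dx":0.01,"dy":0,"dz":0,"twist":0}]'; python3 s.py
```

```text
time_s: 11.25
eef_pos: [0.6239, -0.1109, 0.0264]
orientation: [0.72, 0.694, 0.0, 0.0]
force: [-0.3, -4.2, 2.2]
width: 0.2
grasp_force: 2.1
tcp [ 0.6239 -0.1109  0.0264] toolx deg 87.83 z [ 0. -0. -1.] F [-0.3 -4.2  2.2] w 0.2 t 11.25
```

```bash
python3 -m pendant '[{"dx":0.01,"dy":0,"dz":0,"twist":0},{"dx":0.01,"dy":0,"dz":0,"twist":0},{"dx":0.01,"dy":0,"dz":0,"twist":0},{"dx":0.01,"dy":0,"dz":0,"twist":0},{"dx":0.01,"dy":0,"dz":0,"twist":0},{"dx":0.01,"dy":0,"dz":0,"twist":0},{"dx":0.01,"dy":0,"dz":0,"twist":0},{"dx":0.01,"dy":0,"dz":0,"twist":0},{"dx":0.01,"dy":0,"dz":0,"twist":0},{"dx":0.01,"dy":0,"dz":0,"twist":0},{"dx":0.01,"dy":0,"dz":0,"twist":0},{"dx":0.01,"dy":0,"dz":0,"twist":0},{"dx":0.01,"dy":0,"dz":0,"twist":0},{"dx":0.01,"dy":0,"dz":0,"twist":0},{"dx":0.01,"dy":0,"dz":0,"twist":0},{"dx":0.01,"dy":0,"dz":0,"twist":0},{"dx":0.01,"dy":0,"dz":0,"twist":0}]'; python3 s.py;python3 - <<'E'
from h import *
a=r.capture("top");cv2.imwrite("pics/t5.png",a);b=r.capture("side");cv2.imwrite("pics/s5.png",b)
cv2.imwrite("pics/c5.png",np.hstack([cv2.resize(a[195:345,230:400],(400,353)),cv2.resize(b[200:350,250:420],(400,353))]))
E
```

```text
time_s: 12.95
eef_pos: [0.6265, -0.0429, 0.0263]
orientation: [0.72, 0.694, -0.0, 0.0]
force: [-0.5, -5.3, 3.7]
width: 0.205
grasp_force: 2.5
tcp [ 0.6265 -0.0429  0.0263] toolx deg 87.82 z [ 0. -0. -1.] F [-0.5 -5.3  3.7] w 0.205 t 12.95
```

View pics/c5.png

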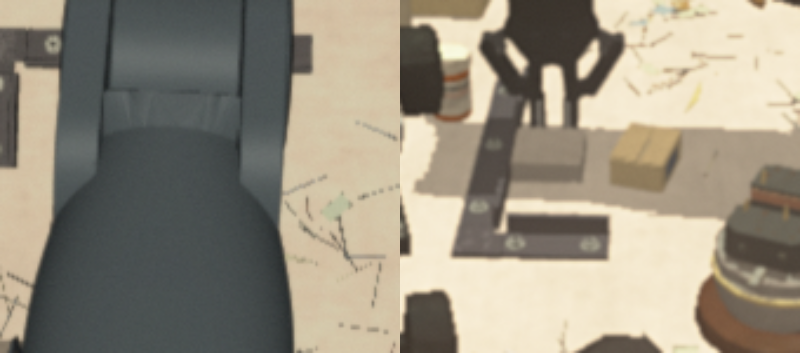

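The block is sliding along the fence at 5 N, and the box hasn't been touched.

```bash
python3 -m pendant '[{"dx":0.01,"dy":0,"dz":0,"twist":0},{"dx":0.01,"dy":0,"dz":0,"twist":0},{"dx":0.01,"dy":0,"dz":0,"twist":0},{"dx":0.01,"dy":0,"dz":0,"twist":0},{"dx":0.01,"dy":0,"dz":0,"twist":0},{"dx":0.01,"dy":0,"dz":0,"twist":0},{"dx":0.01,"dy":0,"dz":0,"twist":0},{"dx":0.01,"dy":0,"dz":0,"twist":0},{"dx":0.01,"dy":0,"dz":0,"twist":0},{"dx":0.01,"dy":0,"dz":0,"twist":0},{"dx":0.01,"dy":0,"dz":0,"twist":0},{"dx":0.01,"dy":0,"dz":0,"twist":0},{"dx":0.01,"dy":0,"dz":0,"twist":0},{"dx":0.01,"dy":0,"dz":0,"twist":0},{"dx":0.01,"dy":0,"dz":0,"twist":0},{"dx":0.01,"dy":0,"dz":0,"twist":0},{"dx":0.01,"dy":0,"dz":0,"twist":0}]'; python3 -m pendant '[{"dx":0.005,"dy":0,"dz":0,"twist":0},{"dx":0.005,"dy":0,"dz":0,"twist":0},{"dx":0.005,"dy":0,"dz":0,"twist":0}]';python3 -m pendant '[{"dx":0.004,"dy":0,"dz":0,"twist":0},{"dx":0.002,"dy":0,"dz":0,"twist":0}]'
```

```text
time_s: 14.75
eef_pos: [0.6291, 0.0251, 0.0263]
orientation: [0.72, 0.694, -0.0, 0.0]
force: [-0.5, -2.1, -1.7]
width: 0.204
grasp_force: 1.1
time_s: 15.05
eef_pos: [0.6293, 0.0308, 0.0263]
orientation: [0.72, 0.694, -0.0, 0.0]
force: [-0.3, -1.8, -1.8]
width: 0.201
grasp_force: 1.2
time_s: 15.25
eef_pos: [0.6294, 0.0332, 0.0263]
orientation: [0.72, 0.694, -0.0, 0.0]
force: [0.5, -1.7, -1.2]
width: 0.198
grasp_force: 1.2
```

```bash
python3 -m pendant '[{"dx":0.003,"dy":0,"dz":0,"twist":0},{"dx":0.002,"dy":0,"dz":0,"twist":0}]'|grep -E "eef|^force"; python3 -m pendant '[{"dx":0.003,"dy":0,"dz":0,"twist":0},{"dx":0.001,"dy":0,"dz":0,"twist":0}]'|grep -E "eef|^force"
```

```text
eef_pos: [0.6294, 0.0351, 0.0263]
force: [-1.4, -2.6, -0.9]
eef_pos: [0.6295, 0.0367, 0.0263]
force: [-0.8, -5.4, -0.6]
```

```bash
python3 -m pendant '[{"dx":0.003,"dy":0,"dz":0,"twist":0},{"dx":0.001,"dy":0,"dz":0,"twist":0}]'|grep -E "eef|^force"; python3 -m pendant '[{"dx":0.002,"dy":0,"dz":0,"twist":0},{"dx":0,"dy":0,"dz":0,"twist":0}]'|grep -E "eef|^force"
```

```text
eef_pos: [0.6294, 0.0369, 0.0263]
force: [-2.1, -15.5, 0.8]
eef_pos: [0.6294, 0.037, 0.0263]
force: [-1.9, -17.6, 1.7]
```

The block is now against the end fence at 17 N. I'll retreat, lift and check the seat.

```bash
python3 -m pendant '[{"dx":-0.03,"dy":0,"dz":0,"twist":0},{"dx":-0.03,"dy":0,"dz":0,"twist":0},{"dx":0,"dy":0,"dz":-0.08,"twist":0},{"dx":0,"dy":0,"dz":-0.1,"twist":0},{"dx":0,"dy":0,"dz":-0.1,"twist":0},{"dx":0,"dy":-0.1,"dz":0,"twist":0},{"dx":0,"dy":-0.1,"dz":0,"twist":0},{"dx":0,"dy":-0.1,"dz":0,"twist":0},{"dx":0,"dy":-0.1,"dz":0,"twist":0},{"dx":0,"dy":-0.1,"dz":0,"twist":0},{"dx":0,"dy":-0.1,"dz":0,"twist":0},{"dx":0,"dy":0,"dz":0,"twist":0}]'; python3 s.py;python3 - <<'E'
from h import *
a=r.capture("top");cv2.imwrite("pics/t6.png",a);b=r.capture("side");cv2.imwrite("pics/s6.png",b)
cv2.imwrite("pics/c6.png",np.hstack([cv2.resize(a[200:300,220:320],(400,400),interpolation=2),cv2.resize(b[235:335,265:365],(400,400),interpolation=2)]))
E
```

```text
time_s: 17.25
eef_pos: [0.3845, 0.0241, 0.1381]
orientation: [0.72, 0.694, -0.0, -0.001]
force: [0.6, 0.1, 0.4]
width: 0.2
grasp_force: 0.0
tcp [0.3845 0.0241 0.1381] toolx deg 87.83 z [-0.002  0.001 -1.   ] F [0.6 0.1 0.4] w 0.2 t 17.25
```

View pics/c6.png

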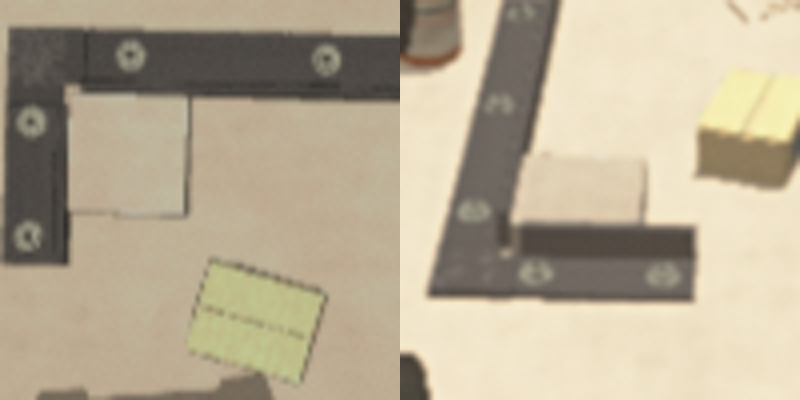

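The block looks seated and square in the corner, and the box is where it was. I'll add one gentle press toward the long fence to close any sub-millimetre gap.

```bash
python3 -m pendant '[{"dx":0,"dy":0,"dz":0,"twist":-0.0455},{"dx":0,"dy":0,"dz":0,"twist":-0.0455},{"dx":0,"dy":0,"dz":0,"twist":-0.0455},{"dx":0,"dy":0,"dz":0,"twist":-0.0455},{"dx":0,"dy":0,"dz":0,"twist":-0.0455},{"dx":0,"dy":0,"dz":0,"twist":-0.0455},{"dx":0,"dy":0,"dz":0,"twist":-0.0455},{"dx":0,"dy":0,"dz":0,"twist":-0.0455},{"dx":0,"dy":0,"dz":0,"twist":-0.0455},{"dx":0,"dy":0,"dz":0,"twist":-0.0455},{"dx":0,"dy":0,"dz":0,"twist":-0.0455},{"dx":0,"dy":0,"dz":0,"twist":0}]'; python3 s.py .5709 .0795 .025
```

```text
time_s: 18.55
eef_pos: [0.3899, 0.0241, 0.1384]
orientation: [0.017, 1.0, 0.0, 0.0]
force: [0.7, 0.7, -0.7]
width: 0.202
grasp_force: 0.0
tcp [0.3899 0.0241 0.1384] toolx deg 178.05 z [ 0.  0. -1.] F [ 0.7  0.7 -0.7] w 0.202 t 18.55
move dx,dy,dz units [-0.4473  0.1536  0.2837]
```

```bash
python3 -m pendant '[{"dx":-0.09,"dy":0.031,"dz":0,"twist":0.0005},{"dx":-0.09,"dy":0.031,"dz":0,"twist":0.0005},{"dx":-0.09,"dy":0.031,"dz":0,"twist":0.0005},{"dx":-0.09,"dy":0.031,"dz":0,"twist":0},{"dx":-0.087,"dy":0.03,"dz":0,"twist":0},{"dx":0,"dy":0,"dz":0,"twist":0},{"dx":0,"dy":0,"dz":0.1,"twist":0},{"dx":0,"dy":0,"dz":0.1,"twist":0},{"dx":0,"dy":0,"dz":0.05,"twist":0},{"dx":0,"dy":0,"dz":0.02,"twist":0},{"dx":0,"dy":0,"dz":0.0125,"twist":0},{"dx":0,"dy":0,"dz":0,"twist":0}]'; python3 s.py .5709 .0795 .025
```

```text
time_s: 19.75
eef_pos: [0.5704, 0.0787, 0.0257]
orientation: [0.021, 1.0, 0.0, 0.0]
force: [-0.9, -0.1, -0.9]
width: 0.201
grasp_force: 0.0
tcp [0.5704 0.0787 0.0257] toolx deg 177.56 z [ 0.001  0.    -1.   ] F [-0.9 -0.1 -0.9] w 0.201 t 19.75
move dx,dy,dz units [-0.0013  0.002   0.0018]
```

```bash
python3 -m pendant '[{"dx":-0.01,"dy":0,"dz":0,"twist":0},{"dx":-0.01,"dy":0,"dz":0,"twist":0},{"dx":-0.01,"dy":0,"dz":0,"twist":0},{"dx":-0.008,"dy":0,"dz":0,"twist":0},{"dx":-0.005,"dy":0,"dz":0,"twist":0}]'|grep -E "eef|^force"; python3 -m pendant '[{"dx":-0.004,"dy":0,"dz":0,"twist":0},{"dx":-0.003,"dy":0,"dz":0,"twist":0}]'|grep -E "eef|^force"; python3 -m pendant '[{"dx":-0.003,"dy":0,"dz":0,"twist":0},{"dx":-0.001,"dy":0,"dz":0,"twist":0}]'|grep -E "eef|^force"
```

```text
eef_pos: [0.5876, 0.078, 0.0255]
force: [-0.4, 0.3, 0.8]
eef_pos: [0.59, 0.0779, 0.0253]
force: [-1.2, -0.1, 0.9]
eef_pos: [0.5911, 0.0779, 0.0252]
force: [-5.5, 0.2, 4.1]
```

```bash
python3 -m pendant '[{"dx":-0.003,"dy":0,"dz":0,"twist":0},{"dx":-0.001,"dy":0,"dz":0,"twist":0}]'|grep -E "eef|^force"; python3 -m pendant '[{"dx":-0.002,"dy":0,"dz":0,"twist":0},{"dx":0,"dy":0,"dz":0,"twist":0}]'|grep -E "eef|^force"
```

```text
eef_pos: [0.5916, 0.0779, 0.0251]
force: [-13.1, 0.2, 10.2]
eef_pos: [0.5916, 0.0779, 0.0249]
force: [-15.2, 1.2, 10.8]
```

```bash
python3 -m pendant '[{"dx":0.01,"dy":0,"dz":0,"twist":0},{"dx":0.04,"dy":0,"dz":0,"twist":0},{"dx":0,"dy":0,"dz":-0.08,"twist":0},{"dx":0,"dy":0,"dz":-0.1,"twist":0},{"dx":0,"dy":0,"dz":-0.1,"twist":0},{"dx":0.1,"dy":0,"dz":0,"twist":0},{"dx":0.1,"dy":0,"dz":0,"twist":0},{"dx":0.1,"dy":0,"dz":0,"twist":0},{"dx":0.1,"dy":0,"dz":0,"twist":0},{"dx":0.08,"dy":0,"dz":0,"twist":0},{"dx":0,"dy":0,"dz":0,"twist":0},{"dx":0,"dy":0,"dz":0,"twist":0}]'; python3 - <<'E'
from h import *
a=r.capture("top");cv2.imwrite("pics/t7.png",a);b=r.capture("side")
p=block(a,(232,215,285,265),50);print(rect(p,.02),"expected .6328 .0766 yaw -2.3deg")
h=cv2.cvtColor(a,cv2.COLOR_BGR2HSV);m=((h[...,1]>70)&(h[...,0]>22)&(h[...,0]<35)).astype(np.uint8);k=m*0;k[260:300,262:308]=m[260:300,262:308];print("card",rect(poly(k),.03))
cv2.imwrite("pics/c7.png",np.hstack([cv2.resize(a[200:300,220:320],(400,400),interpolation=2),cv2.resize(b[235:335,265:365],(400,400),interpolation=2)]))
E
```

```text
time_s: 22.25
eef_pos: [0.3823, 0.0867, 0.1378]
orientation: [0.02, 1.0, 0.0, 0.001]
force: [1.2, 0.7, 0.5]
width: 0.201
grasp_force: 0.0
(array([0.63361023, 0.06158526]), (35.29132080078125, 58.14867401123047), 88.8740005493164) expected .6328 .0766 yaw -2.3deg
card (array([0.5442309 , 0.01099876]), (60.975502014160156, 46.0296516418457), 73.68411254882812)
```

View pics/c7.png

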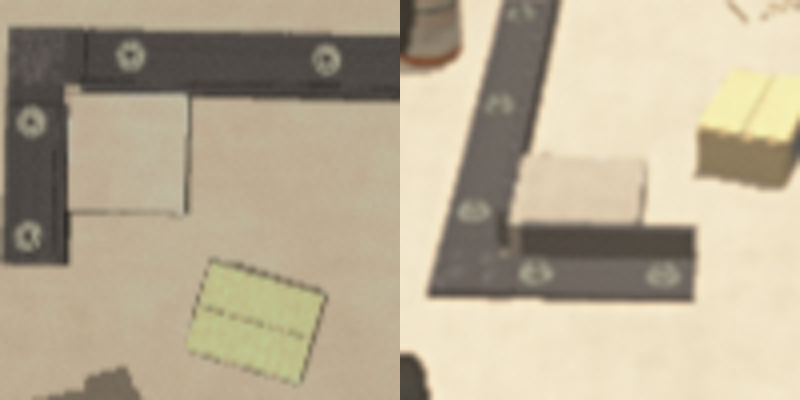

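The block is flush with both fences, its edges run parallel to them, and the box hasn't moved. Handing in.

```bash
python3 -c "
from rig import r
print(r.sign_off())"
```

```text
the job is handed in; nothing more can be done
None
```

The steel block sits in the inner corner against both fences, judged by the fence contact forces and the final pictures because the last block measurement failed; the cardboard box measured unmoved, and I handed the job in at about 22 s (sign-off gave no verdict).

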